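# Seat a power module in a test fixture and close the hold-down frame

## Robot

A 6-joint arm with a two-finger parallel gripper is mounted at the origin on the work surface. World frame = base frame: x ahead of the robot, y to its left, z up, the work surface at z = 0. Lengths are in m, angles in rad, forces in N, time in s.
With the tool pointing down it reaches from about 0.375 to 0.975 m from the base axis. Payload 3.8 kg.
Tool frame: the origin (TCP) lies on the mounting face of the last link; the fingertips stand 166 mm ahead of it and the grasp point (between the pads) lies bot.grip_depth ahead of it (bot.grip_depth is the distance from the TCP to the grasp point, in m); z points along the fingers, y is the line along which they close (so a half turn about z gives the same grasp; the last joint's range is limited). The gripper opens to 88 mm and grips with 3 to 60 N. Pads are 18 mm wide; open, the fingers measure 123 mm over their backs; the gripper's body (75 mm by 187 mm) begins 45 mm behind the grasp point.
Start: joints at [-1.262, 0.264, 1.604, -0, 1.274, -0.037], TCP at [0.229, -0.635, 0.405] pointing down, gripper open.
Joint ranges: [-2.63, 2.63], [-0.94, 2.18], [0.31, 2.57], [-1.31, 4.45], [0, 2.66], [-2.55, 2.55]. Speed limits (rad/s): [2.57, 2.57, 3.14, 3.14, 3.14, 3.14].

## Interface

Orientations are given as a 3x3 rotation matrix whose columns are the frame's x, y, z axes.
In Python, from station import bot gives the robot as it stands.
- The arm moves only by the tool arm_command, never from a script. Its argument "targets" is one flat list of numbers, 5 for each row, row after row: the gripper command: -1 is shut, 1 is fully open, values between are in proportion, then the shift along the tool's x, y, z as a fraction of full scale, then the turn about the tool's z as a fraction of full scale. In form: [hand, dx, dy, dz, spin, hand, dx, dy, dz, spin, ...]. A call has 1 to 20 rows; each row is the pose to reach, as a shift and turn from the pose commanded when the call began, along the tool's axes at that moment; what a row does not reach only later rows make up. Full scale, the value 1, is 0.25 m for a shift and 60 degrees for a turn. A row lasts 1/10 s, in which the tool goes at most 50 mm and 8.59 degrees, less where a joint would pass 70% of its speed; a pose out of reach is approached as far as the arm can. A call with a number of a shift or a turn outside -1 to 1 is refused whole. A call with a gripper value outside its range is refused whole. The fingers move at their own pace and stop on an object; "newtons" is the grip in N (left out, the last holds). Time passes only in rows, so rows that repeat a pose let the fingers close. It gives the time, the measured TCP pose, the force, the opening and the grip force at its end, in the units of the state.
- bot.observe(): the state, without advancing time (a new reading comes with each control period).
- bot.get_image(name): name is "side" or "top"; returns a dict with "image" (400x640x3 uint8, red, green, blue), "fx", "fy", "cx", "cy" (pixels), "eye" and "attitude" of the camera in the world. Camera axes: x right, y down, z forward; pixel columns grow to the right and rows downward; lengths in m; the calibration is good to about 2 mm. A picture is of the moment at which its call begins. There is no depth.
- bot.hand_in(): hands the job in; it is judged then, once.
The state is a dict: "clock": time; "joint_pos": joint angles; "qvel": joint speeds; "effort": joint torques, N m; "eef_pos": TCP position; "tool_rot": TCP orientation; "ft_force": force on the tool from outside, world axes, zero at the start; "moment": the same for the moment, N m; "width": finger opening in m; "finger_force": force on a finger pad.
Only numpy, scipy, OpenCV 4.12 (cv2) and the standard library are available. Lean on these libraries where they do the work, as an engineer would, in place of code of your own. Each camera call takes 0.05 s, during which the arm holds its last target. There are 200 camera calls.

## Task

The power module lying in the test fixture has not gone home: it is still riding up on the nest's spring hooks at one end or at both. With the hold-down frame open, press the module down until both ends have snapped under their hooks and it sits fully down and flat in the nest; only then swing the hinged hold-down frame over it and shut it completely, leaving the other things on the bench where they are.

Things in the scene. Friction and masses are not known exactly. Their poses are not given: they have to be found in the camera images.
- fixture: Test fixture fixed to the bench: grey cabinet 240 mm (its x) by 190 mm (its y), deck 45 mm high. Origin: centre of its underside; z up; y points to the hinge side. On the deck: a black nest plate (top 53 mm up) with two rests 57 mm up that the module sits on, and eight thin steel guides around the module (four at the sides, two at each end beside the hook), up to 79 mm.
- nest (a point): Middle of the nest, 57 mm above the bench (the plane of the rests), 15 mm to the -y side of the fixture's middle. The frame of this point has the fixture's axes.
- board: Power module, loose, 0.17 to 0.26 kg: aluminium plate 140 x 80 x 5 mm; green circuit board with capacitors (23 mm above the underside) within 26 mm of its middle, bare flanges beyond. Origin: underside's centre; x along the 140 mm, z up. Fully down it lies at nest; an end riding on its hook is 4 to 13 mm higher. Snapping an end down takes 3 to 13 N pressed slowly 45 mm from the middle, up to 20 N if fast.
- board_near (a point): Point on top of the module's bare flange towards the robot (x = -50 mm, 5 mm above the underside). Fully down: 62 mm above the bench.
- board_far (a point): Same on the flange away from the robot (x = +50 mm). Fully down: 62 mm above the bench.
- hook_near_tip (a point): Tip of the spring hook at the nest's end towards the robot: steel, 30 mm wide, 2.5 mm over the module's edge, top 11 mm above the seated module's top face. The ramp on top lets a pressed-down edge push it outward; it then snaps back over the edge.
- hook_far_tip (a point): Tip of the same kind of hook at the far end of the nest.
- gate (a joint): Angle of the hold-down frame, rad: 0 shut (lying level over the module), growing as it opens, 2.0 fully open (leaning outward). A stiff friction hinge (0.3 N m) keeps it where it is left; no latch.
- gate_hinge (a point): Point on the hinge axis midway along it, 92 mm above the bench on the fixture's +y side. The axis runs along the fixture's x. The shut frame reaches from here 175 mm towards the fixture's -y.
- gate_handle (a point): Middle of the frame's dark round handle bar: 10 mm thick, 90 mm long along the fixture's x, in the frame's plane, 170 mm from the hinge axis. The aluminium frame is 10 mm thick and open in its middle: two arms (x +-55 mm) with four posts 25 mm long on the underside, and a 144 mm edge bar 145 mm from the hinge. Open, the frame stands up to 262 mm above the bench.
- spare_board: Another module of the same kind lying on the bench on the fixture's -y side; leave it. Origin: centre of its underside.
- multimeter: Orange and black multimeter 165 by 88 by 40 mm lying on the bench; leave it. Origin: centre of its underside.
- solder_reel: Grey solder reel standing on the bench, 54 mm across and 40 mm high; leave it. Origin: centre of its underside.
- screwdriver: Red-handled screwdriver, 180 mm long, lying on the bench beyond the hinge side; leave it. Origin: on its underside.
- tweezers: Steel tweezers, 125 mm long, lying on the bench near the fixture's robot-side corner on the hinge side; leave them. Origin: centre of their underside.
- tip_cleaner: Round black pot of brass wool, 72 mm across and 50 mm high; leave it. Origin: centre of its underside.
There are look-alikes about, which are no part of the job. Leave any orange look-alike of the board alone.

How it is judged:
By the outcome, as a careful person would: the job done as asked, in the order asked, and still so for the second after the job is handed in, with the robot touching nothing.
It also fails if it takes over 64 s, if anything falls off the work surface, if the arm or the gripper's body presses on something with over 40 N, if the wrist force passes 120 N, or if a joint passes its speed limit or range.

## Working session

There is one attempt and no reset: what is moved stays moved. The work goes in short steps, Python scripts to look and compute and a tool call to move; the robot and the scene stay as the last step left them, time stands still between calls to the robot, and variables do not carry over. Pictures are saved under pics/ and viewed, at most 10 in all, crops included, and the job is handed in when it is done.

Besides the shell and the picture viewer there is one more tool, called as a command line: name --argument value ..., lists and objects as JSON in quotes. arm_command: Moves the arm, as the interface text tells. Shift numbers are shares of 0.25 m and turn numbers shares of 60 degrees, none past 1 either way. Its arguments: {"type":"object","properties":{"targets":{"type":"array","items":{"type":"number"}},"newtons":{"type":"number"}},"required":["targets"]}

```bash
mkdir -p pics
cat > h.py <<'E'
from station import bot
import numpy as np, cv2
def grab(n,f):
    d=bot.get_image(n); cv2.imwrite(f,cv2.cvtColor(d["image"],cv2.COLOR_RGB2BGR)); return d
def ray(d,u,v):
    r=np.array(d["attitude"])@np.array([(u-d["cx"])/d["fx"],(v-d["cy"])/d["fy"],1.]); return np.array(d["eye"]),r
def plane(d,u,v,z):
    e,r=ray(d,u,v); return e+r*(z-e[2])/r[2]
def proj(d,p):
    c=np.array(d["attitude"]).T@(np.array(p)-np.array(d["eye"])); return [round(float(d["fx"]*c[0]/c[2]+d["cx"]),1),round(float(d["fy"]*c[1]/c[2]+d["cy"]),1)]
E
python3 - <<'E'
from h import *
import pickle
for n in("top","side"):
    d=grab(n,f"pics/{n}0.png"); pickle.dump(d,open(n+"0.pkl","wb")); print(n,d["eye"],np.round(d["attitude"],3).tolist(),d["fx"])
s=bot.observe(); print(np.round(s["tool_rot"],3),s["ft_force"],s["width"],bot.grip_depth,s["clock"])
E
```

```text
top [ 0.4364023  -0.01651412  1.0548765 ] [[0.001, -0.997, 0.077], [-1.0, -0.001, -0.009], [0.009, -0.077, -0.997]] 401.21692393217404
side [-0.02776475  0.62711543  0.81657733] [[-0.769, -0.414, 0.487], [-0.639, 0.511, -0.575], [-0.011, -0.753, -0.658]] 375.3489768330343
[[ 0.941  0.339 -0.001]
 [ 0.339 -0.941  0.002]
 [ 0.    -0.002 -1.   ]] [-0.01817637 -0.24490077 -0.55981763] 0.08827499971523531 0.1473 0.1
```

View pics/top0.png

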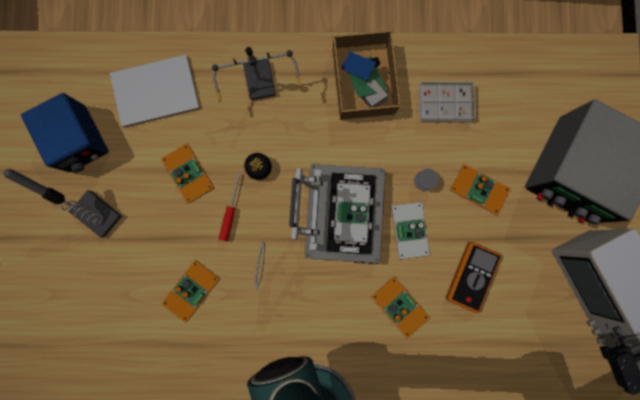

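View pics/side0.png

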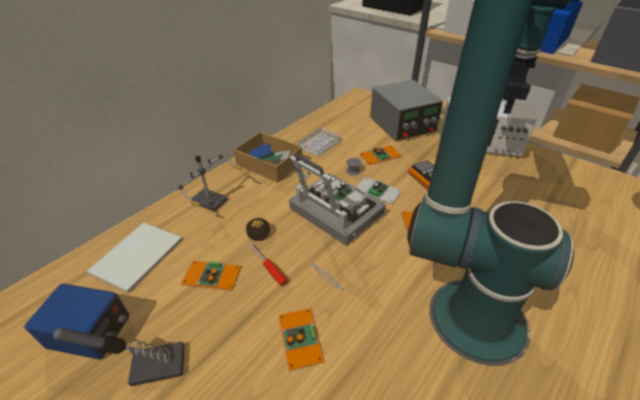

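The top view shows the fixture at about u 305–385, v 165–262, with its hinge to the left (+y) and the frame open. The spare board is at (411,231). In the side view the fixture is at about (335,205). Next I'll enlarge the fixture in both views.

Run:
```python
import cv2
a=cv2.imread("pics/top0.png")[155:275,280:440]; b=cv2.imread("pics/side0.png")[145:245,275:410]
a=cv2.resize(a,(800,600),interpolation=cv2.INTER_CUBIC);cv2.imwrite("pics/tc.png",a)
b=cv2.resize(b,(800,592),interpolation=cv2.INTER_CUBIC);cv2.imwrite("pics/sc.png",b)
```

```text
(no output)
```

View pics/tc.png

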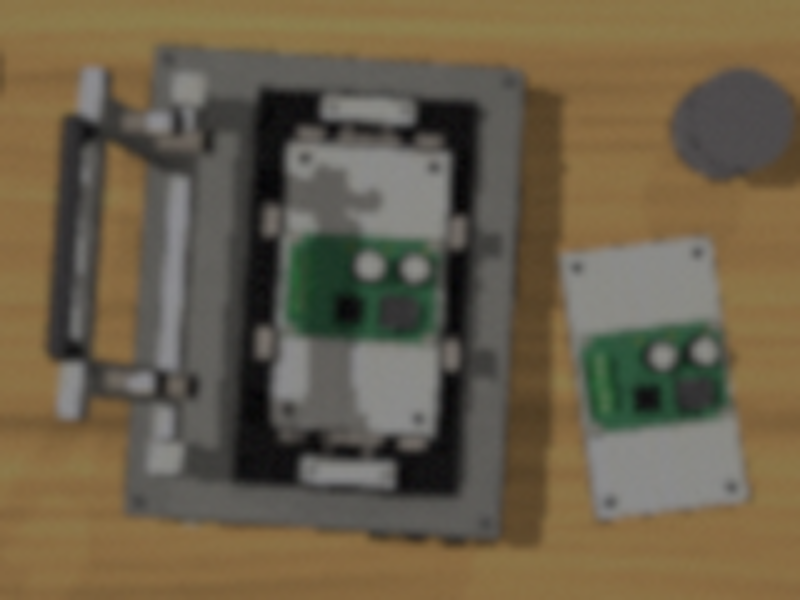

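View pics/sc.png

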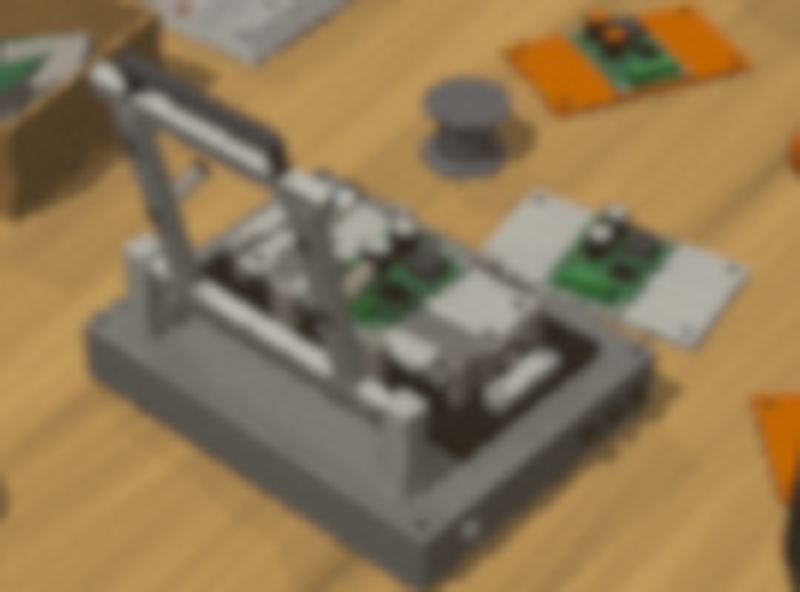

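Deck corners in the top crop are at (157,47), (524,70), (500,540) and (127,515). The module corners are at about (290,145), (452,150), (435,438) and (272,430), and the open frame's handle bar runs from (78,120) to (60,355).

Run:
```python
from h import *
import pickle
t=pickle.load(open("top0.pkl","rb")); s=pickle.load(open("side0.pkl","rb"))
T=lambda u,v,z:plane(t,280+u/5,155+v/5,z)
S=lambda u,v:(275+u*135/800,145+v*100/592)
C=np.array([T(u,v,.045) for u,v in[(157,47),(524,70),(500,540),(127,515)]]); c=C.mean(0)
print(C.round(4).tolist(),c, np.linalg.norm(C-np.roll(C,-1,0),axis=1))
ex=(C[0]+C[1]-C[2]-C[3])[:2]; ey=(C[0]+C[3]-C[1]-C[2])[:2]
y1=np.arctan2(ex[1],ex[0]); y2=np.arctan2(-ey[0],ey[1]); print("yaw",y1,y2)
y=(y1+y2)/2; X=np.array([np.cos(y),np.sin(y),0]);Y=np.array([-np.sin(y),np.cos(y),0])
n=c-.015*Y; n[2]=.057; print("nest",n)
M=np.array([T(u,v,.065) for u,v in[(290,145),(452,150),(435,438),(272,430)]]); print("module",M.mean(0),np.linalg.norm(M-np.roll(M,-1,0),axis=1)); 
e=(M[0]+M[1]-M[2]-M[3]); print("myaw",np.arctan2(e[1],e[0]))
# handle: intersect
def tri(a,b):
    (p,r),(q,w)=ray(t,*a),ray(s,*b); A=np.stack([r,-w],1); k=np.linalg.lstsq(A,q-p,rcond=None)[0]; return (p+k[0]*r+q+k[1]*w)/2,np.linalg.norm(p+k[0]*r-q-k[1]*w)
h,err=tri((280+69/5,155+238/5),S(200,105)); print("handle",h,err,"fix",(h-c)@X,(h-c)@Y)
R=np.array(bot.observe()["tool_rot"]);p=bot.observe()["eef_pos"];print(p)
for nm,u,v,st in[("nearL",272,430,0),]: pass
# side-view predicted module top corners if seated
for a in(-.07,.07):
  for b in(-.04,.04):
    q=n+X*a+Y*b; 
    for z in(.062,.072): q[2]=z; pt=proj(t,q);ps=proj(s,q); print(a,b,z,[round((pt[0]-280)*5),round((pt[1]-155)*5)],[round((ps[0]-275)*800/135),round((ps[1]-145)*5.92)])
```

```text
[[0.6229, -0.0005, 0.045], [0.6115, -0.1875, 0.045], [0.374, -0.1727, 0.045], [0.3863, 0.0138, 0.045]] [ 0.49869171 -0.08673084  0.045     ] [0.18726849 0.23800646 0.18697252 0.23703187]
yaw -0.06128132393667852 -0.06349862122130888
nest [ 0.49775647 -0.10170165  0.057     ]
module [ 0.49794054 -0.102731    0.065     ] [0.08066311 0.14307478 0.08031714 0.14153496]
myaw -0.06612475546440684
handle [0.50689737 0.03119068 0.25308219] 0.00016526409180706196 fix 0.00083734663436236 0.11820370579924343
[ 0.22867582 -0.63475806  0.40353057]
-0.07 -0.04 0.062 [432, 437] [540, 318]
-0.07 -0.04 0.072 [435, 438] [542, 303]
-0.07 0.04 0.062 [271, 427] [441, 394]
-0.07 0.04 0.072 [272, 427] [443, 379]
0.07 -0.04 0.062 [448, 156] [339, 206]
0.07 -0.04 0.072 [451, 153] [339, 192]
0.07 0.04 0.062 [288, 146] [239, 274]
0.07 0.04 0.072 [288, 143] [239, 259]
```

arm_command --targets '[1,0.61,-0.76,0,-0.66,1,0.61,-0.76,0,-0.66,1,0.61,-0.76,0,-0.66,1,0.61,-0.76,0,-0.66,1,0.61,-0.76,0,-0.66,1,0.61,-0.76,0,-0.66,1,0.61,-0.76,0,-0.66,1,0.61,-0.76,0,-0.66]'

```text
clock: 0.9
eef_pos: [0.3078, -0.4053, 0.4047]
tool_rot: [[0.51, 0.86, -0.0], [0.86, -0.51, -0.001], [-0.001, 0.0, -1.0]]
ft_force: [-0.7, -0.5, -0.1]
width: 0.0883
finger_force: 0.0
```

```bash
cat >> h.py <<'E'
N=np.array([.4978,-.1020,.057]); YAW=-.063
BX=np.array([np.cos(YAW),np.sin(YAW),0]);BY=np.array([-np.sin(YAW),np.cos(YAW),0])
def go(target,yaw=YAW+np.pi/2):
    s=bot.observe(); R=np.array(s["tool_rot"]); d=R.T@(np.array(target)-s["eef_pos"])
    h=np.arctan2(R[1,0],R[0,0]); print("pos",np.round(s["eef_pos"],4),"F",np.round(s["ft_force"],1),"t",s["clock"],"w",round(s["width"],4))
    print("frac",np.round(d/.25,3),"spin",round(-np.degrees((yaw-h+np.pi/2)%np.pi-np.pi/2)/60,3),"R",np.round(R,3).tolist())
E
python3 -c "
from h import *
go(N+[0,0,.25])"
```

```text
pos [ 0.3078 -0.4053  0.4047] F [-0.7 -0.5 -0.1] t 0.9 w 0.0883
frac [1.432 0.036 0.39 ] spin -0.451 R [[0.51, 0.86, -0.0], [0.86, -0.51, -0.001], [-0.001, 0.0, -1.0]]
```

arm_command --targets '[1,0.95,0.03,0,-0.45,1,0.95,0.03,0,-0.45,1,0.95,0.03,0,-0.45,1,0.95,0.03,0,-0.45,1,0.95,0.03,0,-0.45,1,0.95,0.03,0,-0.45,1,0.95,0.03,0,-0.45]'

```text
clock: 1.6
eef_pos: [0.4356, -0.2047, 0.4045]
tool_rot: [[0.062, 0.998, -0.001], [0.998, -0.062, -0.001], [-0.001, -0.001, -1.0]]
ft_force: [-0.7, -0.3, -0.0]
width: 0.088
finger_force: 0.0
```

```bash
python3 -c "
from h import *
go(N+[0,0,.25])"
```

```text
pos [ 0.4356 -0.2047  0.4045] F [-0.7 -0.3 -0. ] t 1.6 w 0.088
frac [0.425 0.223 0.39 ] spin 0.001 R [[0.062, 0.998, -0.001], [0.998, -0.062, -0.001], [-0.001, -0.001, -1.0]]
```

arm_command --targets '[1,0.425,0.22,0,0,1,0.425,0.22,0,0,1,0.425,0.22,0,0,1,0.425,0.22,0.2,0,1,0.425,0.22,0.4,0,1,0.425,0.22,0.58,0,1,0.425,0.22,0.58,0,1,0.425,0.22,0.58,0]'

```text
clock: 2.4
eef_pos: [0.4965, -0.103, 0.2595]
tool_rot: [[0.065, 0.998, -0.002], [0.998, -0.065, 0.0], [0.0, -0.002, -1.0]]
ft_force: [0.4, -1.4, 0.4]
width: 0.0878
finger_force: 0.0
```

Run:
```python
from h import *
go(N+[0,0,.171])
t=grab("top","pics/t1.png"); s=grab("side","pics/s1.png")
a=cv2.resize(cv2.imread("pics/t1.png")[155:275,280:440],(533,400),interpolation=3)
b=cv2.resize(cv2.imread("pics/s1.png")[145:245,275:410],(540,400),interpolation=3)
cv2.imwrite("pics/c1.png",cv2.resize(np.hstack([a[:,130:],b[:,140:]]),(800,398)))
```

```text
pos [ 0.4965 -0.103   0.2595] F [ 0.4 -1.4  0.4] t 2.4 w 0.0878
frac [0.004 0.005 0.126] spin -0.002 R [[0.065, 0.998, -0.002], [0.998, -0.065, 0.0], [0.0, -0.002, -1.0]]
```

View pics/c1.png

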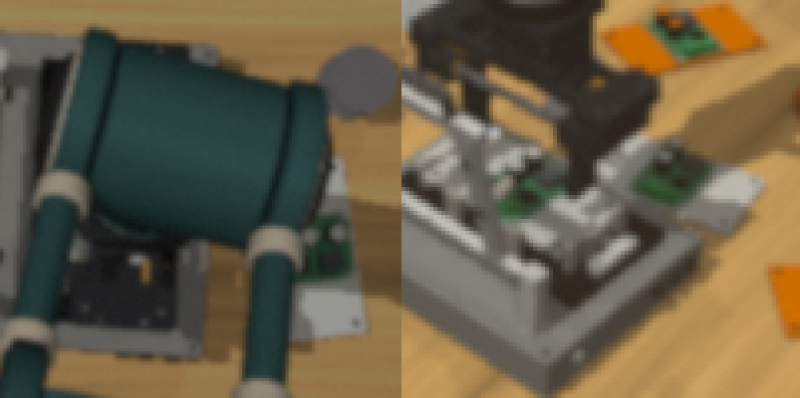

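The top view is blocked by the wrist. The side view shows both fingers standing above the two flanges, with the gripper clear of the open frame. I'll press down slowly.

arm_command --targets '[1,0.004,0.004,0.02,0,1,0.004,0.004,0.04,0,1,0.004,0.004,0.05,0,1,0.004,0.004,0.056,0,1,0.004,0.004,0.06,0,1,0.004,0.004,0.064,0,1,0.004,0.004,0.068,0,1,0.004,0.004,0.072,0,1,0.004,0.004,0.076,0,1,0.004,0.004,0.08,0,1,0.004,0.004,0.084,0,1,0.004,0.004,0.088,0,1,0.004,0.004,0.092,0]'

```text
clock: 3.8
eef_pos: [0.4985, -0.1005, 0.2381]
tool_rot: [[0.063, 0.998, 0.002], [0.998, -0.063, -0.0], [-0.0, 0.002, -1.0]]
ft_force: [-2.5, 1.5, 11.1]
width: 0.0881
finger_force: 5.8
```

arm_command --targets '[1,0,0,0.003,0,1,0,0,0.006,0,1,0,0,0.009,0,1,0,0,0.012,0,1,0,0,0.015,0,1,0,0,0.018,0]'

```text
clock: 4.4
eef_pos: [0.4984, -0.1006, 0.2337]
tool_rot: [[0.063, 0.998, 0.002], [0.998, -0.063, -0.001], [-0.0, 0.002, -1.0]]
ft_force: [0.4, -0.3, -0.0]
width: 0.088
finger_force: 0.0
```

arm_command --targets '[1,0,0,0.003,0,1,0,0,0.006,0,1,0,0,0.009,0,1,0,0,0.012,0,1,0,0,0.015,0]'

```text
clock: 4.9
eef_pos: [0.4977, -0.1004, 0.2284]
tool_rot: [[0.063, 0.998, -0.001], [0.998, -0.063, 0.0], [0.0, -0.001, -1.0]]
ft_force: [-3.3, -0.2, 7.7]
width: 0.0878
finger_force: 3.3
```

arm_command --targets '[1,0,0,0.003,0,1,0,0,0.006,0,1,0,0,0.006,0]'

```text
clock: 5.2
eef_pos: [0.4977, -0.1004, 0.2284]
tool_rot: [[0.062, 0.998, -0.001], [0.998, -0.062, 0.0], [0.0, -0.001, -1.0]]
ft_force: [-6.9, 1.7, 12.6]
width: 0.0875
finger_force: 6.3
```

arm_command --targets '[1,0,0,0.006,0,1,0,0,0.012,0,1,0,0,0.015,0,1,0,0,0.015,0]'

```text
clock: 5.6
eef_pos: [0.4979, -0.1005, 0.2283]
tool_rot: [[0.062, 0.998, -0.001], [0.998, -0.062, 0.0], [0.0, -0.001, -1.0]]
ft_force: [-19.4, 4.2, 40.3]
width: 0.0883
finger_force: 19.9
```

```bash
python3 -c "
from h import *
s=bot.observe();go(N+[0,0,.171]);print(s['moment'],s['finger_force'],np.array(s['tool_rot'])[:,1:].round(4))"
```

```text
pos [ 0.4979 -0.1005  0.2283] F [-19.4   4.2  40.3] t 5.6 w 0.0883
frac [-0.006 -0.     0.001] spin 0.001 R [[0.062, 0.998, -0.001], [0.998, -0.062, 0.0], [0.0, -0.001, -1.0]]
[0.57474399 2.11509798 0.05930104] 19.8818396567367 [[ 9.981e-01 -1.400e-03]
 [-6.240e-02  2.000e-04]
 [-1.400e-03 -1.000e+00]]
```

Both fingers bear on the flanges at about 62 mm, so the module is down. I'll lift off, shut the fingers and look.

arm_command --targets '[1,0,0,-0.02,0,1,0,0,-0.15,0,1,0,0,-0.35,0,1,0,0,-0.55,0,1,0,0,-0.75,0,-1,0,0,-0.98,0,-1,0,0,-0.98,0,-1,0,0,-0.98,0,-1,0,0,-0.98,0,-1,0,0,-0.98,0,-1,0,0,-0.98,0]'

```text
clock: 6.7
eef_pos: [0.4974, -0.1003, 0.4656]
tool_rot: [[0.063, 0.998, -0.004], [0.998, -0.063, 0.001], [0.001, -0.004, -1.0]]
ft_force: [-0.0, -0.7, 0.2]
width: 0.0423
finger_force: 0.0
```

Run:
```python
from h import *
F=N+.015*BY; Hd=F+.118*BY; Hd[2]=.253+.030+.166
go(Hd+.04*BY)
t=grab("top","pics/t2.png"); s=grab("side","pics/s2.png")
cv2.imwrite("pics/c2.png",cv2.resize(cv2.imread("pics/s2.png")[145:245,275:410],(800,592),interpolation=3))
```

```text
pos [ 0.4974 -0.1003  0.4656] F [-0.  -0.7  0.2] t 6.7 w 0.0423
frac [0.685 0.003 0.067] spin 0.0 R [[0.063, 0.998, -0.004], [0.998, -0.063, 0.001], [0.001, -0.004, -1.0]]
```

View pics/c2.png

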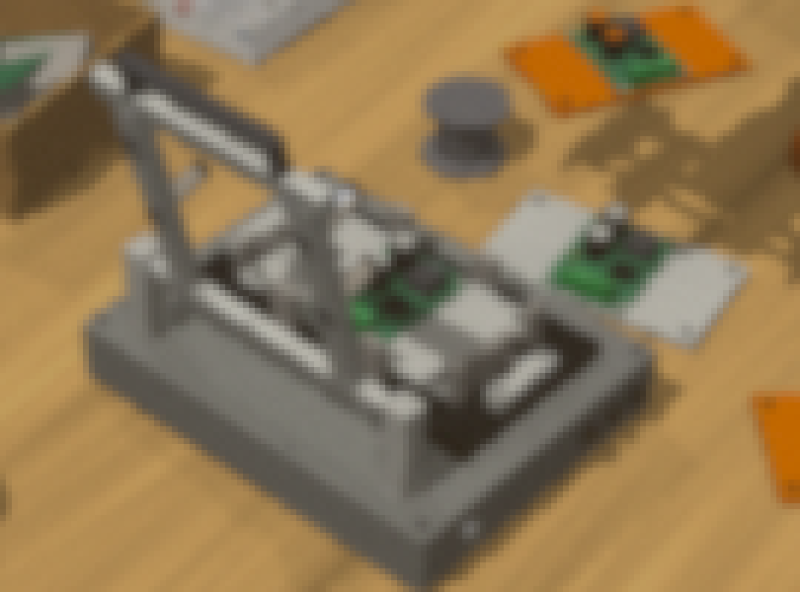

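The side view shows the near flange corner lower than before, now about (540,322), with the module parallel to the deck. The frame is still open, with its handle from (120,65) to (275,160). Next I go round to the outer side of the handle.

arm_command --targets '[-1,0.2,0,-0.02,0,-1,0.4,0,-0.02,0,-1,0.6,0,-0.02,0,-1,0.69,0,0,0,-1,0.69,0,0.1,0,-1,0.69,0,0.25,0,-1,0.69,0,0.3,0,-1,0.69,0,0.3,0]'

```text
clock: 7.6
eef_pos: [0.5075, 0.0716, 0.3902]
tool_rot: [[0.063, 0.998, -0.006], [0.998, -0.063, -0.001], [-0.001, -0.006, -1.0]]
ft_force: [-0.1, -0.2, -0.2]
width: 0.0006
finger_force: 0.0
```

```bash
cat >> h.py <<'E'
F=N+.015*BY
def fix():
    p=np.array(bot.observe()["eef_pos"])-F; print("fixture x,y %.4f %.4f tip z %.4f"%(p@BX,p@BY,p[2]+.057-.166))
E
python3 - <<'E'
from h import *
fix(); go(F)
s=grab("side","pics/s3.png")
cv2.imwrite("pics/c3.png",cv2.resize(cv2.imread("pics/s3.png")[95:245,255:410],(620,600),interpolation=3))
E
```

```text
fixture x,y -0.0012 0.1589 tip z 0.2242
pos [0.5075 0.0716 0.3902] F [-0.1 -0.2 -0.2] t 7.6 w 0.0006
frac [-0.634  0.013  1.334] spin 0.0 R [[0.063, 0.998, -0.006], [0.998, -0.063, -0.001], [-0.001, -0.006, -1.0]]
```

View pics/c3.png

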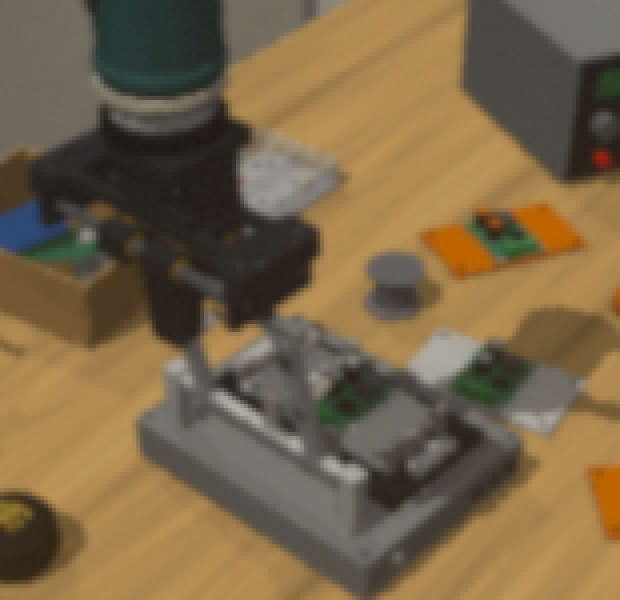

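The closed fingers at (178,330) hang just outside the handle, and the gripper body is above the frame. I'll push the frame towards -y.

arm_command --targets '[-1,-0.04,0,0,0,-1,-0.08,0,0,0,-1,-0.12,0,0,0,-1,-0.16,0,0,0,-1,-0.2,0,0,0,-1,-0.24,0,0,0,-1,-0.28,0,0,0,-1,-0.32,0,0,0,-1,-0.36,0,0,0,-1,-0.4,0,0,0,-1,-0.44,0,0,0,-1,-0.48,0,0,0,-1,-0.52,0,0,0,-1,-0.52,0,0,0]'

```text
clock: 9.05
eef_pos: [0.5004, -0.0594, 0.3934]
tool_rot: [[0.064, 0.998, 0.0], [0.998, -0.064, -0.001], [-0.001, 0.0, -1.0]]
ft_force: [0.3, 0.2, -0.0]
width: 0.0006
finger_force: 0.0
```

Run:
```python
from h import *
fix(); go(F)
s=grab("side","pics/s4.png")
cv2.imwrite("pics/c4.png",cv2.resize(cv2.imread("pics/s4.png")[95:245,255:410],(620,600),interpolation=3))
```

```text
fixture x,y -0.0001 0.0277 tip z 0.2274
pos [ 0.5004 -0.0594  0.3934] F [ 0.3  0.2 -0. ] t 9.05 w 0.0006
frac [-0.109  0.     1.346] spin -0.001 R [[0.064, 0.998, 0.0], [0.998, -0.064, -0.001], [-0.001, 0.0, -1.0]]
```

View pics/c4.png

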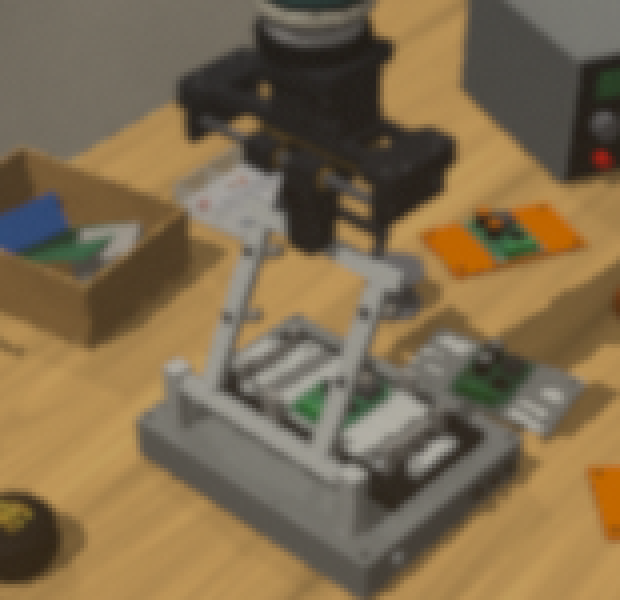

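The frame is now tipped inward past vertical (handle end near (370,270)), and the fingers are behind the bar. I'll follow it round and down from above.

arm_command --targets '[-1,0,0,-0.03,0,-1,-0.05,0,-0.04,0,-1,-0.095,0,-0.038,0,-1,-0.13,0,-0.018,0,-1,-0.165,0,0.002,0,-1,-0.205,0,0.03,0,-1,-0.235,0,0.055,0,-1,-0.27,0,0.085,0,-1,-0.3,0,0.114,0,-1,-0.325,0,0.148,0,-1,-0.35,0,0.182,0,-1,-0.375,0,0.218,0,-1,-0.395,0,0.255,0,-1,-0.412,0,0.295,0,-1,-0.43,0,0.334,0,-1,-0.438,0,0.365,0,-1,-0.445,0,0.395,0,-1,-0.452,0,0.425,0,-1,-0.457,0,0.458,0]'

```text
clock: 11.0
eef_pos: [0.4934, -0.1721, 0.2783]
tool_rot: [[0.062, 0.998, 0.0], [0.998, -0.062, -0.0], [-0.0, 0.0, -1.0]]
ft_force: [-1.1, -0.4, 0.4]
width: 0.0004
finger_force: 0.2
```

Run:
```python
from h import *
fix(); go(F)
```

```text
fixture x,y 0.0000 -0.0852 tip z 0.1123
pos [ 0.4934 -0.1721  0.2783] F [-1.1 -0.4  0.4] t 11.0 w 0.0004
frac [ 0.341 -0.     0.885] spin 0.001 R [[0.062, 0.998, 0.0], [0.998, -0.062, -0.0], [-0.0, 0.0, -1.0]]
```

arm_command --targets '[-1,-0.004,0,0.016,0,-1,-0.004,0,0.032,0,-1,-0.004,0,0.046,0,-1,-0.004,0,0.056,0,-1,-0.004,0,0.064,0,-1,-0.004,0,0.07,0,-1,-0.004,0,0.07,0]'

```text
clock: 11.7
eef_pos: [0.4934, -0.1731, 0.2631]
tool_rot: [[0.062, 0.998, 0.0], [0.998, -0.062, -0.0], [-0.0, 0.0, -1.0]]
ft_force: [-5.4, 1.7, 11.0]
width: 0.0002
finger_force: 5.6
```

```bash
python3 -c "
from h import *
fix(); go(F)"
```

```text
fixture x,y 0.0001 -0.0862 tip z 0.0971
pos [ 0.4934 -0.1731  0.2631] F [-5.4  1.7 11. ] t 11.7 w 0.0002
frac [ 0.345 -0.     0.824] spin 0.0 R [[0.062, 0.998, 0.0], [0.998, -0.062, -0.0], [-0.0, 0.0, -1.0]]
```

arm_command --targets '[-1,0,0,0.006,0,-1,0,0,0.01,0,-1,0,0,0.01,0]'

```text
clock: 12.0
eef_pos: [0.4935, -0.1731, 0.2627]
tool_rot: [[0.063, 0.998, -0.0], [0.998, -0.063, -0.0], [-0.0, -0.0, -1.0]]
ft_force: [-11.1, 5.0, 25.9]
width: 0.0005
finger_force: 12.5
```

arm_command --targets '[-1,0,0,-0.02,0,-1,0,0,-0.1,0,-1,0,0,-0.25,0,-1,0,0,-0.4,0,-1,-0.1,0,-0.55,0,-1,-0.3,0,-0.6,0,-1,-0.5,0,-0.6,0,-1,-0.7,0,-0.6,0,-1,-0.9,0,-0.6,0,-1,-0.9,0,-0.6,0,-1,-0.9,0,-0.6,0]'

```text
clock: 13.1
eef_pos: [0.4788, -0.3987, 0.4081]
tool_rot: [[0.065, 0.998, -0.0], [0.998, -0.065, 0.001], [0.001, -0.0, -1.0]]
ft_force: [-0.3, 0.6, 0.3]
width: 0.0006
finger_force: 0.0
```

Run:
```python
from h import *
t=grab("top","pics/t5.png"); s=grab("side","pics/s5.png")
a=cv2.resize(cv2.imread("pics/t5.png")[155:275,290:440],(500,400),interpolation=3)
b=cv2.resize(cv2.imread("pics/s5.png")[145:245,275:410],(540,400),interpolation=3)
cv2.imwrite("pics/c5.png",cv2.resize(np.hstack([a,b]),(800,308)))
H=F+.063*BY
def px(r,x,th):
    p=H+BX*x-BY*r*np.cos(th); p[2]=.092+r*np.sin(th); return p
for th in(0,.06):
  for x in(-.045,.045): print(th,x,"top",proj(t,px(.17,x,th)),"side",proj(s,px(.17,x,th)))
```

```text
0 -0.045 top [390.3, 233.5] side [370.8, 179.9]
0 0.045 top [392.2, 196.2] side [348.7, 168.5]
0.06 -0.045 top [391.0, 233.4] side [371.0, 177.4]
0.06 0.045 top [392.9, 195.8] side [348.8, 166.0]
```

View pics/c5.png

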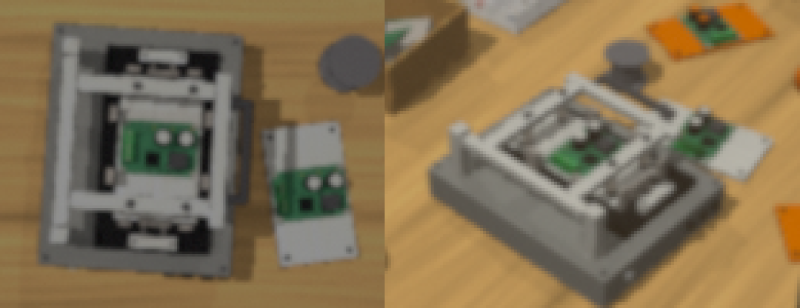

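The frame lies level over the module in both views. The handle bar is at about (243,150) in the left half, and the spare board and reel haven't moved.

```bash
python3 -c "
from station import bot
print(bot.hand_in())"
```

```text
the job is handed in; nothing more can be done
None
```

I pressed the module down at both ends until it stopped hard at its seated height (fingertips at about 62 mm). I then shut the hold-down frame fully and handed the job in after about 13 s, with no other objects touched. The far hook was too hidden to see, so I judged that end from the press height and force.

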